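# Return a tablet canister from the counting station to its shelf row

### The job

Counting is finished: lift the orange-lidded tablet canister out of the counting station, where only the handle on its lid can be gripped, stand it on the table and let go of it. The row under the low shelf has closed up, so nudge the neighbours apart at the narrow gap, take the canister again by its front pull (the shelf board leaves no room above the lid) and slide it into that gap, pull facing out, square and fully home against the back panel. Keep every canister upright and in the row square, and leave the small cartons, calculator and stapler where they are.

Things in the scene. Friction and masses are not known exactly. Their poses are not given: they have to be found in the camera images.
- canister: tablet canister to put away: white box, orange lid, 120 long (its x) x 60 wide (y) x 78 high, 0.25 to 0.5 kg; origin at the centre of its underside. Black lift handle over the middle of the lid, black front pull on its -x end. It starts sunk in the station's well, axes along the station's
- canister_handle (a point): centre of the lift handle's bar, 104 above the middle of the canister's underside, 20 free under the bar; the bar runs across the lid (canister y), 12 x 12 thick, 40 free between its legs, topmost point 110
- canister_pull (a point): centre of the front pull's upright bar, 88 out from the canister's origin on its -x side and 42 above its underside; bar 12 x 12, 18 to 66 high, 22 free between bar and canister
- station: fixed grey counting station; origin on the table under its well's centre, x along the well. Well floor 30, rim 100 above the table; well 126 x 66, with a recess 30 wide at its -x end for the pull: only lid and handle can be gripped there. Block 86 wide, x from +73 to -112; beyond, a console up to 80 high with screen to x = -198
- riser: fixed low shelf, open to its front (-x); origin on the table, x to the back, y to the left. Canisters stand on the table under it along y, pulls out, origins at x = -6 to 2; +2 is fully home. Top board underside 131, top 143 above the table, front edge at x = -9: it covers the lift handles, the front 50 of each canister stands out. End panels from x = -50 to 72, inner faces y = +150, -135
- riser_back (a point): point on the front face of the shelf's back panel (shelf x = +62), the stop for the canisters' rear ends; 30 above the table
- bookend (a joint): sliding aluminium bookend at the right (-y) end of the row: 0 is leftmost, 0.045 m is farthest right, away from the row; slides stiffly with about 2 N and stays where it is left. Plate 112 deep, 6 thick, 86 high
- bookend_face (a point): middle of the bookend's left face, which bears on the last canister of the row
- canister_a: canister with blue lid in the row; shape and frame as the orange one. The three neighbours stand in any order: the leftmost (+y) 1 to 4 from the left panel, then a narrow gap of about 36 to 44, the second, the third about 2 beside it, then the bookend
- canister_b: canister with green lid in the row; shape and frame as the orange one. The three neighbours stand in any order: the leftmost (+y) 1 to 4 from the left panel, then a narrow gap of about 36 to 44, the second, the third about 2 beside it, then the bookend
- canister_c: canister with yellow lid in the row; shape and frame as the orange one. The three neighbours stand in any order: the leftmost (+y) 1 to 4 from the left panel, then a narrow gap of about 36 to 44, the second, the third about 2 beside it, then the bookend
- ointment_box: small orange and white carton 99 x 31 x 26 lying on the shelf's top board; bystander
- ointment_box_teal: small teal and white carton 99 x 31 x 26 lying on the shelf's top board; bystander
- calc: pocket calculator 118 x 72 x 15 on the table to the right; bystander
- stapler_1: green stapler 125 x 30 x 55 on the table behind the station; bystander

How it is judged:
On the way:
1. the orange-lidded canister is out of the station, stands upright and still on the table and has been let go (height (world z) of canister below 0.006 m and angle between canister's own z axis and vertical below 0.06 rad and linear speed of canister below 0.02 m/s and contact force between the fingers and canister below 0.1 N), for 0.2 s.
At the end, for the whole second after the job is handed in: The orange-lidded canister rests upright between the leftmost and second neighbour, pull to the front, within 5 mm of fully home and 0.08 rad of square; the neighbours stand upright in the row, out by at most 15 mm and square within 0.12 rad (x of canister in the frame of riser above -0.005 m and y of canister in the frame of riser between 0.015 and 0.065 m and x of canister_pull in the frame of riser below -0.08 m and angle between the x axis of canister and the x axis of riser, either way round below 0.08 rad and angle between each of canister, canister_a, canister_b, canister_c's own z axis and vertical below 0.05 rad and height (world z) of canister below 0.006 m and linear speed of canister below 0.01 m/s and x of each of canister_a, canister_b, canister_c in the frame of riser above -0.015 m and angle between the x axis of each of canister_a, canister_b, canister_c and the x axis of riser, either way round below 0.12 rad); the robot touches nothing.
It fails at once if the orange-lidded canister is tipped by more than about 30 degrees (angle between canister's own z axis and vertical above 0.55 rad).
It fails at once if a neighbour is tipped by more than about 20 degrees (angle between any of canister_a, canister_b, canister_c's own z axis and vertical above 0.35 rad).
It fails at once if a bystander (ointment cartons, calculator, stapler) is moved by more than 25 mm (distance of any of ointment_box, ointment_box_teal, calc, stapler_1 from where it was at the start of the episode above 0.025 m).
It also fails if it takes over 72 s, if anything falls off the work surface, if the arm or the gripper's body presses on something with over 40 N, if the wrist force passes 120 N, or if a joint passes its speed limit or range.

### The arm

A 6-joint arm with a two-finger parallel gripper is mounted at the origin on a cart in front of the work surface, level with it; the furniture and walls round the work are solid. World frame = base frame: x ahead of the robot, y to its left, z up, the work surface at z = 0. Lengths are in m, angles in rad, forces in N, time in s.
With the tool pointing down it reaches from about 0.35 to 0.975 m from the base axis. Payload 4.9 kg.
Tool frame: the origin (TCP) lies at the very end of the fingers, on their centre line; the grasp point (between the pads) lies ctrl.grip_point_offset behind it (ctrl.grip_point_offset is the distance from the TCP to the grasp point, in m); z points along the fingers, y is the line along which they close (so a half turn about z gives the same grasp; the last joint's range is limited). The gripper opens to 85 mm and grips with 20 to 120 N. Pads are 22 mm wide; open, the fingers measure 114 mm over their backs; the gripper's body (76 mm by 85 mm) begins 54 mm behind the grasp point. The pads swing forward as they close: fully open they stand 13 mm farther back than shut.
Start: joints at [1.2, 0.053, 1.613, -0, 1.476, -0.119], TCP at [0.156, 0.605, 0.231] pointing down, gripper open.
Joint ranges: [-3.01, 3.01], [-1.01, 2.22], [0.06, 2.58], [-1.02, 4.17], [0.09, 2.62], [-3.14, 3.14]. Speed limits (rad/s): [2.57, 2.57, 3.14, 3.14, 3.14, 3.14].

### API

Orientations are given as a rotation vector (axis times angle).
In Python, from station import ctrl gives the robot as it stands. The module is installed in compiled form; this text tells all that it offers.
- The arm moves only by the tool drive_tool, never from a script. Its argument "steps" is a list of rows, each an object with "translation": the shift along the tool's x, y, z normalised to -1 to 1, where 1 is 4 cm, a list of three; "angular": the turn, a rotation vector about the tool's x, y, z normalised to -1 to 1, where 1 is 8 degrees, a list of three; "gripper": the opening, from 0 (shut) to 1 (fully open). In form: [{"translation": [dx, dy, dz], "angular": [wx, wy, wz], "gripper": gripper}, ...]. A call has 1 to 8 rows; each row shifts and turns the commanded pose from where the row before left it, along the tool's axes as they then stand; what a row does not reach is not made up. A row lasts 1/8 s, in which the tool goes at most 62.5 mm and 10.7 degrees, less where a joint would pass 70% of its speed; a pose out of reach is approached as far as the arm can. A call with a number of a shift or a turn outside -1 to 1 is refused whole. A call with a gripper value outside its range is refused whole. The fingers move at their own pace and stop on an object; "force" is the grip in N (left out, the last holds). Time passes only in rows, so rows that do not move let the fingers close. It gives the time, the measured TCP pose, the force, the opening and the grip force at its end, in the units of the state.
- ctrl.get_obs(): the state, without advancing time (a new reading comes with each control period).
- ctrl.get_image(name): name is "side" or "top" or "wrist"; returns a dict with "color" (480x640x3 uint8, red, green, blue), "depth" (480x640 float32, m along the optical axis (not along the pixel's ray), 0 where there is no reading), "fx", "fy", "cx", "cy" (pixels), "k1" (the pictures are not rectified: a ray, as slopes to the right and down, at radius r is drawn at 1 + k1 r^2 times it, then the intrinsics apply), "R" (3x3) and "t" (3): a world point X has camera coordinates R X + t. Camera axes: x right, y down, z forward; pixel columns grow to the right and rows downward; lengths in m; the calibration is good to about 2 mm. A picture is of the moment at which its call begins.
- ctrl.finish_job(): hands the job in; it is judged then, once.
The state is a dict: "t": time; "q": joint angles; "dq": joint speeds; "effort": joint torques, N m; "tool_pos": TCP position; "tool_rot": TCP orientation; "contact_force": force on the tool from outside, world axes, zero at the start; "wrist_torque": the same for the moment, N m; "opening": finger opening in m; "grip_force": force on a finger pad.
Only numpy, scipy, OpenCV 4.12 (cv2) and the standard library are available. Lean on these libraries where they do the work, as an engineer would, in place of code of your own. Each camera call takes 0.05 s, during which the arm holds its last target. There are 200 camera calls.

## Working session

There is one attempt and no reset: what is moved stays moved. The work goes in short steps, Python scripts to look and compute and a tool call to move; the robot and the scene stay as the last step left them, time stands still between calls to the robot, and variables do not carry over. Pictures are saved under pics/ and viewed, at most 10 in all, crops included, and the job is handed in when it is done.

Besides the shell and the picture viewer there is one more tool, called after "Call:" in YAML: its name, and indented under it one key for each argument. drive_tool: Moves the arm, as the interface text tells. Its arguments: {"type":"object","properties":{"steps":{"type":"array"},"force":{"type":"number"}},"required":["steps"]}

```bash
mkdir -p pics; cat > h.py <<'E'
import numpy as np, cv2
from scipy.spatial.transform import Rotation as Ro
from station import ctrl
def save(name,fn):
    im=ctrl.get_image(name); cv2.imwrite('pics/'+fn,im['color'][...,::-1]); np.savez('pics/'+fn+'.npz',**im); return im
def world(im):
    "per-pixel world points from depth"
    v,u=np.mgrid[0:480,0:640].astype(float)
    xd=(u-im['cx'])/im['fx']; yd=(v-im['cy'])/im['fy']; x,y=xd.copy(),yd.copy()
    for _ in range(8):
        s=1+im['k1']*(x*x+y*y); x,y=xd/s,yd/s
    d=im['depth']; C=np.stack([x*d,y*d,d],-1)
    return (C-im['t'])@im['R']
E
python3 - <<'E'
from h import *
o=ctrl.get_obs(); print(o, ctrl.grip_point_offset)
for n in('top','side'):
    im=save(n,n+'0.png'); print(n,-im['R'].T@im['t'],im['R'][2])
E
```

```text
{'t': 0.0, 'q': array([ 1.19998741e+00,  5.33897781e-02,  1.61430701e+00, -4.37098054e-06,
        1.47600222e+00, -1.18984125e-01]), 'dq': array([ 2.27568991e-04,  1.05025286e-04,  7.58022176e-05, -3.95772639e-04,
       -7.34983942e-05, -5.55130651e-04]), 'effort': array([ 2.36659789e-04, -3.93688846e+01, -3.70172489e+01, -1.53270494e-04,
        7.30225642e-03, -9.48844075e-06]), 'tool_pos': array([0.15549363, 0.60469831, 0.23003484]), 'tool_rot': array([-0.39445661, -3.11621823,  0.00321107]), 'contact_force': array([ 0.16926626, -0.85435898, -0.18167103]), 'wrist_torque': array([-0.00649864,  0.010089  , -0.01295457]), 'grip_force': 0.0, 'opening': 0.08533977434336569} 0.0187
top [ 0.24781362 -0.11587218  1.29079122] [ 0.27263665  0.0747906  -0.95920573]
side [0.23939499 0.67276667 1.01640615] [ 0.28046141 -0.5923444  -0.75529432]
```

View pics/top0.png

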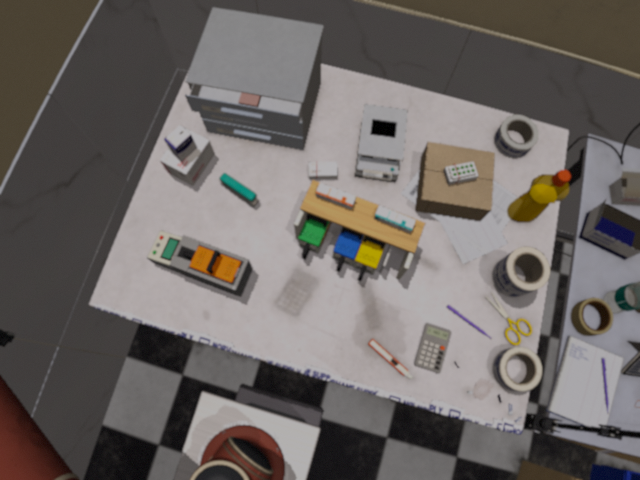

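View pics/side0.png

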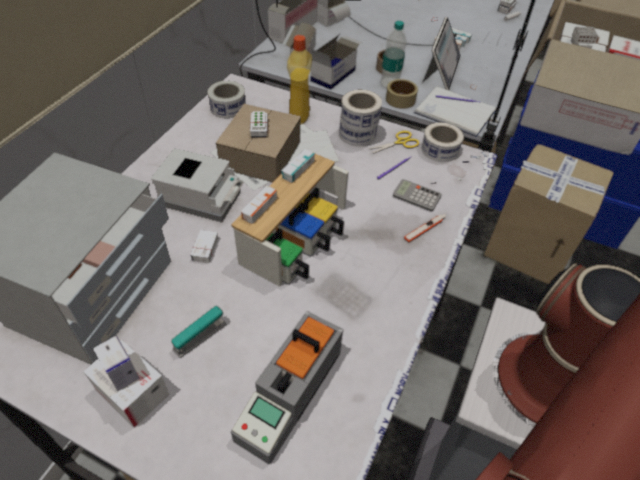

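The top view shows the station at about (205,262) with the orange lid at (215,264). The shelf board is at about (362,215), with green (312,233), blue (348,245) and yellow (370,253) from left to right. The gap is between green and blue, and the side view agrees.

```bash
cat >> h.py <<'E'
def plane(im,uv,z):
    "rays of pixels onto height z"
    K=np.array([[im['fx'],0,im['cx']],[0,im['fy'],im['cy']],[0,0,1.]])
    p=cv2.undistortPoints(np.array(uv,np.float64).reshape(-1,1,2),K,np.array([im['k1'],0,0,0,0.]))[:,0]
    d=np.c_[p,np.ones(len(p))]@im['R']; c=-im['R'].T@im['t']
    return c+d*((z-c[2])/d[:,2])[:,None]
HUE=dict(orange=(5,17,200,90),green=(50,75,150,60),blue=(105,125,150,60),yellow=(22,30,200,90))
def mask(im,c,box):
    h=cv2.cvtColor(im['color'],cv2.COLOR_RGB2HSV); a,b,s,v=HUE[c]
    m=cv2.inRange(h,(a,s,v),(b,255,255)); k=np.zeros_like(m); x0,y0,x1,y1=box; k[y0:y1,x0:x1]=m[y0:y1,x0:x1]; return k
def rect(im,m,z,tol=.012):
    P=world(im)[m>0]; zz=P[:,2]; good=abs(zz-z)<tol
    uv=np.argwhere(m>0)[:,::-1][good]; Q=plane(im,uv,z)[:,:2]
    r=cv2.minAreaRect((Q*1000).astype(np.float32)); return len(Q),np.median(zz),np.round(r[0],1),np.round(r[1],1),round(r[2],1)
E
python3 - <<'E'
from h import *
L=lambda f:dict(np.load('pics/'+f+'.png.npz'))
t,s=L('top0'),L('side0')
for c,z,bt,bs in[('orange',.108,(180,235,250,295),(265,310,350,390)),('green',.078,(295,210,335,255),(265,225,305,270)),('blue',.078,(330,225,365,270),(280,205,330,250)),('yellow',.078,(352,230,390,275),(300,190,345,230))]:
    for im,b in((t,bt),(s,bs)): print(c,rect(im,mask(im,c,b),z))
# board top & cartons, by depth
for n,im,b in(('top',t,(285,170,435,260)),('side',s,(220,140,350,260))):
    W=world(im); sel=np.zeros((480,640),bool); sel[b[1]:b[3],b[0]:b[2]]=1
    h=cv2.cvtColor(im['color'],cv2.COLOR_RGB2HSV)
    m=sel&(abs(W[...,2]-.143)<.008)&(h[...,0]>8)&(h[...,0]<22)&(h[...,1]>70)
    uv=np.argwhere(m)[:,::-1]; Q=plane(im,uv,.143)[:,:2]; print(n,len(Q),np.median(W[m][:,2]),cv2.minAreaRect((Q*1000).astype(np.float32)))
    # station rim at .100
for n,im,b in(('top',t,(140,220,265,305)),('side',s,(220,300,350,470))):
    W=world(im); sel=np.zeros((480,640),bool); sel[b[1]:b[3],b[0]:b[2]]=1
    m=sel&(abs(W[...,2]-.1)<.004); uv=np.argwhere(m)[:,::-1]; Q=plane(im,uv,.1)[:,:2]; print(n,len(Q),cv2.minAreaRect((Q*1000).astype(np.float32)))
    m=sel&(W[...,2]>.118); print('handle',m.sum(),np.round(W[m].mean(0),4),W[m].max(0))
cr=cv2.resize(t['color'][170:310,140:440,::-1],None,fx=2.66,fy=2.66,interpolation=2); cv2.imwrite('pics/crop1.png',cr)
E
```

```text
orange (813, np.float64(0.10899856649781563), array([460.5, 210.2]), array([119.8,  57.3]), 85.6)
orange (113, np.float64(0.10669092889353693), array([459.7, 214.9]), array([114.9,  53. ]), 84.7)
green (447, np.float64(0.07876302373954841), array([619.5,  -0.7]), array([55.9, 60.2]), 83.8)
green (274, np.float64(0.07624136462712594), array([609.9,  -2.9]), array([47.5, 74.1]), 44.5)
blue (474, np.float64(0.07867244772899115), array([612.6, -97.8]), array([56.7, 62.6]), 84.8)
blue (535, np.float64(0.07591033475179937), array([623. , -92.5]), array([59.9, 84. ]), 85.5)
yellow (469, np.float64(0.07852821833921636), array([ 604.4, -159.6]), array([56.3, 60.8]), 84.5)
yellow (2, np.float64(0.07275044998833821), array([ 633.2, -169.7]), array([12.2,  0. ]), -117.9)
top 2784 0.14352462035963293 ((676.9303588867188, -115.05877685546875), (308.08306884765625, 88.34773254394531), 83.80284881591797)
side 2396 0.14096194022813355 ((675.6749877929688, -108.00894165039062), (310.27508544921875, 88.5136947631836), 84.08452606201172)
top 983 ((462.36163330078125, 228.57025146484375), (189.37730407714844, 87.28013610839844), 85.9057846069336)
handle 178 [0.4134 0.1377 0.3907] [0.48916795 0.21814158 1.29079122]
side 1781 ((461.62579345703125, 231.53704833984375), (186.19264221191406, 87.45142364501953), 85.2708969116211)
handle 334 [0.404  0.3308 0.3594] [0.48892895 0.67276667 1.01640615]
```

View pics/crop1.png

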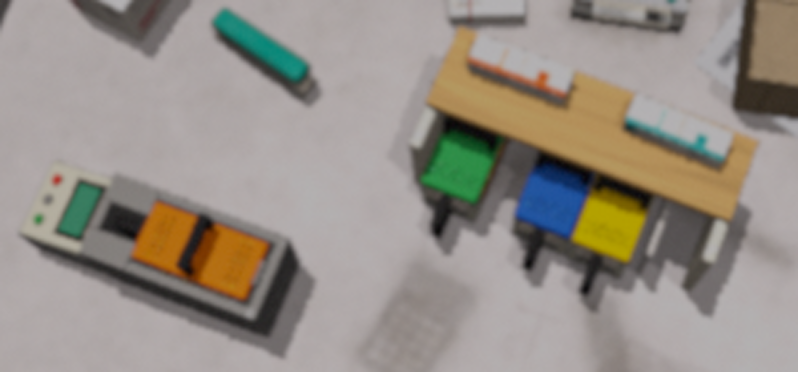

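The crop shows the green, blue and yellow lids with a gap of about 37 mm right of green. The orange canister sits in the well, with its handle at about (197,243) in the crop and the console to its left.

```bash
cat >> h.py <<'E'
YR=np.radians(-6.0); XR=np.array([np.cos(YR),np.sin(YR),0]); YRv=np.array([-np.sin(YR),np.cos(YR),0]); OR=np.array([.6405,-.1180,0])
def r2w(x,y,z): return OR+x*XR+y*YRv+[0,0,z]
def w2r(p): d=np.asarray(p)-OR; return np.stack([d@XR,d@YRv,d[...,2]],-1)
def tilt(az,deg):
    "tool y toward azimuth az(deg), fingers leaning forward by deg"
    a=np.radians(az); f=np.array([np.cos(a),np.sin(a),0]); l=np.array([-np.sin(a),np.cos(a),0]); Z=np.array([0,0,1]); t=np.radians(deg)
    return np.c_[l,np.cos(t)*f+np.sin(t)*Z,np.sin(t)*f-np.cos(t)*Z]
def need(p,R=None):
    "remaining turn (units, tool axes) and then shift (units) after the turn"
    o=ctrl.get_obs(); R0=Ro.from_rotvec(o['tool_rot']).as_matrix(); R=R0 if R is None else R
    print('turn',np.round(np.degrees(Ro.from_matrix(R0.T@R).as_rotvec())/8,2),'shift',np.round(R.T@(np.asarray(p)-o['tool_pos'])/.04,2),'t',round(o['t'],2))
E
python3 - <<'E'
from h import *
L=lambda f:dict(np.load('pics/'+f+'.png.npz'))
t,s=L('top0'),L('side0')
for n,im,B in(('top',t,[(295,210,335,255),(330,225,365,270),(352,230,390,275)]),('side',s,[(265,225,305,270),(280,205,330,250),(300,190,345,230)])):
    for c,b in zip(('green','blue','yellow'),B):
        m=mask(im,c,b)>0; W=world(im); m&=abs(W[...,2]-.078)<.006
        q=w2r(plane(im,np.argwhere(m)[:,::-1],.078)); print(n,c,np.round(np.percentile(q,[1,50,99],axis=0)[:,:2]*1000,1).tolist())
    W=world(im); b=(285,170,435,260) if n=='top' else (220,140,350,260); m=np.zeros((480,640),bool); m[b[1]:b[3],b[0]:b[2]]=1
    h=cv2.cvtColor(im['color'],cv2.COLOR_RGB2HSV); m&=(abs(W[...,2]-.143)<.006)&(h[...,0]>8)&(h[...,0]<22)&(h[...,1]>70)
    q=w2r(plane(im,np.argwhere(m)[:,::-1],.143)); print('board',np.round(np.percentile(q,[.5,99.5],axis=0)[:,:2]*1000,1).tolist())
    # front edge of board: slope
    yb=np.arange(-.1,.13,.01); e=[q[abs(q[:,1]-y)<.005,0].min() for y in yb]; print('edge',np.polyfit(yb,e,1))
    W=world(im); m=(W[...,2]>.122)&(W[...,2]<.16)&(abs(W[...,0]-.46)<.05)&(abs(W[...,1]-.21)<.06); q=W[m]; print('handle',m.sum(),np.round(q.mean(0),4),np.round(q.min(0),3),np.round(q.max(0),3))
need(r2w(-.13,.068,.20),tilt(-6,0))
E
```

```text
top green [[-61.8, 87.4], [-33.3, 114.7], [-4.0, 141.8]]
top blue [[-59.4, -10.6], [-30.4, 17.0], [0.6, 44.7]]
top yellow [[-60.8, -72.8], [-32.1, -45.1], [-2.5, -17.6]]
board [[-6.7, -145.5], [78.5, 159.2]]
edge [-0.00195597 -0.00659382]
handle 134 [0.4596 0.209  0.1389] [0.433 0.202 0.122] [0.489 0.218 0.146]
side green [[-62.4, 92.0], [-43.9, 111.2], [-2.8, 147.8]]
side blue [[-60.8, -5.9], [-28.5, 24.5], [19.6, 52.3]]
side yellow [[0.5, -46.5], [0.5, -46.5], [0.5, -46.5]]
board [[-8.3, -139.3], [78.0, 165.2]]
edge [ 0.00153859 -0.00803701]
handle 235 [0.4601 0.2139 0.136 ] [0.433 0.204 0.122] [0.489 0.221 0.143]
turn [-1.00e-02  1.00e-02  1.02e+01] shift [-15.    10.7    0.76] t 0.1
```

Call:
drive_tool:
  steps:
    - {"translation": [0, 0, 0], "angular": [0, 0, 1], "gripper": 0}
    - {"translation": [0, 0, 0], "angular": [0, 0, 1], "gripper": 0}
    - {"translation": [0, 0, 0], "angular": [0, 0, 1], "gripper": 0}
    - {"translation": [0, 0, 0], "angular": [0, 0, 1], "gripper": 0}
    - {"translation": [0, 0, 0], "angular": [0, 0, 1], "gripper": 0}
    - {"translation": [0, 0, 0], "angular": [0, 0, 1], "gripper": 0}
    - {"translation": [0, 0, 0], "angular": [0, 0, 1], "gripper": 0}
    - {"translation": [0, 0, 0], "angular": [0, 0, 1], "gripper": 0}

```text
t: 1.1
tool_pos: [0.1556, 0.6049, 0.2306]
tool_rot: [1.992, 2.429, -0.002]
contact_force: [-0.8, 0.0, -0.2]
opening: 0.0001
grip_force: 0.0
```

Call:
drive_tool:
  steps:
    - {"translation": [0, 0, 0], "angular": [0, 0, 1], "gripper": 0}
    - {"translation": [0, 0, 0], "angular": [0, 0, 1], "gripper": 0}
    - {"translation": [0, 0, 0], "angular": [0, 0, 0.2], "gripper": 0}
    - {"translation": [-0.8, 0.8, 0], "angular": [0, 0, 0], "gripper": 0}
    - {"translation": [-0.8, 0.8, 0], "angular": [0, 0, 0], "gripper": 0}
    - {"translation": [-0.8, 0.8, 0], "angular": [0, 0, 0], "gripper": 0}
    - {"translation": [-0.8, 0.8, 0], "angular": [0, 0, 0], "gripper": 0}
    - {"translation": [-0.8, 0.8, 0], "angular": [0, 0, 0], "gripper": 0}

```text
t: 2.1
tool_pos: [0.2987, 0.4281, 0.2311]
tool_rot: [2.333, 2.104, -0.0]
contact_force: [-0.3, -0.1, -0.7]
opening: 0.0001
grip_force: 0.0
```

Call:
drive_tool:
  steps:
    - {"translation": [-0.9, 0.7, 0], "angular": [0, 0, 0], "gripper": 0}
    - {"translation": [-0.9, 0.7, 0], "angular": [0, 0, 0], "gripper": 0}
    - {"translation": [-0.9, 0.7, 0], "angular": [0, 0, 0], "gripper": 0}
    - {"translation": [-0.9, 0.7, 0], "angular": [0, 0, 0], "gripper": 0}
    - {"translation": [-0.9, 0.7, 0], "angular": [0, 0, 0], "gripper": 0}
    - {"translation": [-0.9, 0.7, 0], "angular": [0, 0, 0], "gripper": 0}
    - {"translation": [-0.9, 0.7, 0], "angular": [0, 0, 0], "gripper": 0}
    - {"translation": [-0.9, 0.7, 0], "angular": [0, 0, 0], "gripper": 0}

```text
t: 3.1
tool_pos: [0.491, 0.118, 0.2312]
tool_rot: [-2.333, -2.103, -0.0]
contact_force: [1.0, 0.2, 0.5]
opening: -0.0002
grip_force: 0.0
```

```bash
python3 - <<'E'
from h import *
o=ctrl.get_obs(); print(o['tool_pos'],w2r(o['tool_pos']),o['q'])
need(r2w(-.09,.068,.16),tilt(-6,40))
E
```

```text
[0.49104574 0.11803441 0.23120536] [-0.17330785  0.21911917  0.23120536] [ 8.83837532e-02 -2.40139535e-01  1.88648232e+00  1.06585160e-04
  1.49516222e+00  1.91967190e-01]
turn [-5.   -0.    0.01] shift [-3.78  0.45  2.7 ] t 3.1
```

Call:
drive_tool:
  steps:
    - {"translation": [-0.76, 0, 0], "angular": [-1, 0, 0], "gripper": 0}
    - {"translation": [-0.76, 0, 0], "angular": [-1, 0, 0], "gripper": 0}
    - {"translation": [-0.76, 0, 0], "angular": [-1, 0, 0], "gripper": 0}
    - {"translation": [-0.76, 0, 0], "angular": [-1, 0, 0], "gripper": 0}
    - {"translation": [-0.76, 0, 0], "angular": [-1, 0, 0], "gripper": 0}
    - {"translation": [0, 0.2, 0.6], "angular": [0, 0, 0], "gripper": 0}
    - {"translation": [0, 0.2, 0.6], "angular": [0, 0, 0], "gripper": 0}
    - {"translation": [0, 0, 0], "angular": [0, 0, 0], "gripper": 0}

```text
t: 4.1
tool_pos: [0.5168, -0.0362, 0.2028]
tool_rot: [1.9, 1.711, 0.619]
contact_force: [-0.0, 0.0, 0.4]
opening: 0.0002
grip_force: 0.0
```

```bash
python3 - <<'E'
from h import *
o=ctrl.get_obs(); print(w2r(o['tool_pos']),o['q'])
need(r2w(-.085,.068,.10),tilt(-6,40));need(r2w(-.008,.068,.045),tilt(-6,40))
save('side','side1.png');save('top','top1.png')
E
```

```text
[-0.1315362   0.06843497  0.20278202] [-0.27202857 -0.67615488  2.3416894   0.15001747  0.79456066 -0.23502782]
turn [-0.03 -0.    0.  ] shift [-0.01 -0.76  2.72] t 4.1
turn [-0.03 -0.    0.  ] shift [-0.01 -0.17  5.01] t 4.1
```

View pics/side1.png

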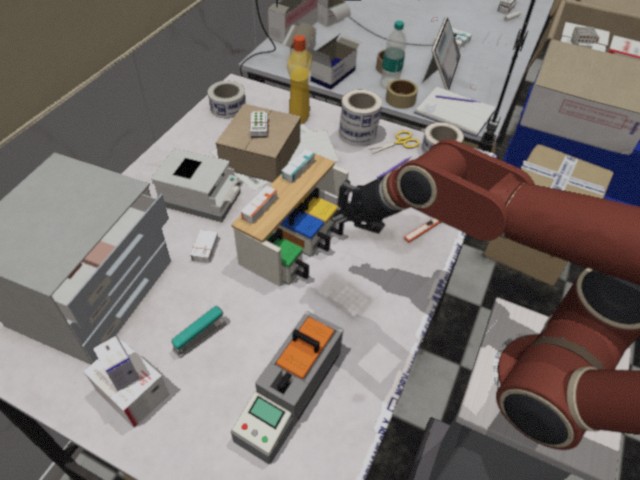

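The side view shows the gripper at about (370,200), lined up in front of the shelf and leaning forward, with nothing disturbed. Next I'll advance partway and look through the wrist camera.

Call:
drive_tool:
  steps:
    - {"translation": [0, -0.05, 0.7], "angular": [0, 0, 0], "gripper": 0}
    - {"translation": [0, -0.05, 0.7], "angular": [0, 0, 0], "gripper": 0}
    - {"translation": [0, -0.05, 0.7], "angular": [0, 0, 0], "gripper": 0}
    - {"translation": [0, 0, 0], "angular": [0, 0, 0], "gripper": 0}

```text
t: 4.7
tool_pos: [0.5657, -0.0409, 0.1346]
tool_rot: [1.9, 1.711, 0.619]
contact_force: [-0.3, -0.1, 0.9]
opening: 0.0002
grip_force: 0.0
```

```bash
python3 - <<'E'
from h import *
im=save('wrist','w1.png')
need(r2w(-.008,.068,.045),tilt(-6,40)); W=world(im)
for c in('green','blue'):
    m=(mask(im,c,(0,0,640,480))>0)&(abs(W[...,2]-.078)<.012)
    if m.sum()>30: q=w2r(plane(im,np.argwhere(m)[:,::-1],.078)); print(c,m.sum(),np.round(np.percentile(q,[1,50,99],axis=0)[:,:2]*1000,1).tolist(),np.median(W[m][:,2]))
E
```

```text
turn [-0.01 -0.    0.  ] shift [-0.02 -0.05  2.94] t 4.75
green 11376 [[-65.5, 85.5], [-32.7, 114.6], [47.6, 142.4]] 0.07850817827148367
blue 4366 [[-62.8, -10.3], [7.3, 36.8], [58.9, 49.7]] 0.07834246868068562
```

View pics/w1.png

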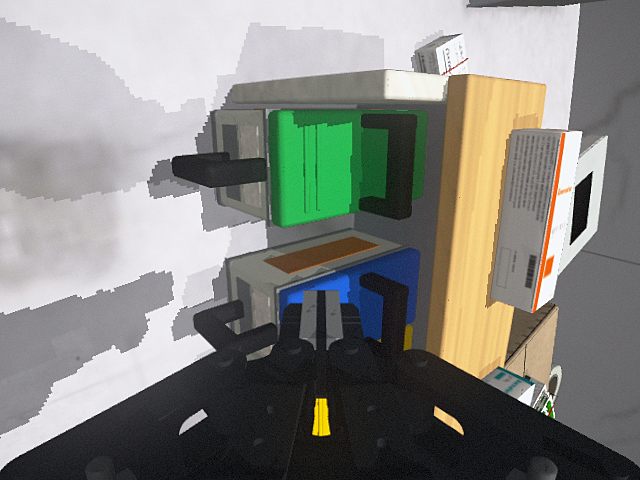

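The wrist view shows the gap between green's right edge (row ~222) and blue's left edge (row ~245). In the shelf frame it runs from y of about 47 to 86 mm. The fingers, aimed at y = 68, enter centrally.

Call:
drive_tool:
  steps:
    - {"translation": [0, 0, 0.5], "angular": [0, 0, 0], "gripper": 0}
    - {"translation": [0, 0, 0.5], "angular": [0, 0, 0], "gripper": 0}
    - {"translation": [0, 0, 0.5], "angular": [0, 0, 0], "gripper": 0}
    - {"translation": [0, 0, 0.5], "angular": [0, 0, 0], "gripper": 0}
    - {"translation": [0, 0, 0.5], "angular": [0, 0, 0], "gripper": 0}
    - {"translation": [0, 0, 0.4], "angular": [0, 0, 0], "gripper": 0}
    - {"translation": [0, 0, 0], "angular": [0, 0, 0], "gripper": 0}

```text
t: 5.62
tool_pos: [0.6412, -0.0493, 0.049]
tool_rot: [1.897, 1.708, 0.622]
contact_force: [-1.2, 0.4, -0.2]
opening: 0.0001
grip_force: 0.0
```

Call:
drive_tool:
  steps:
    - {"translation": [-0.13, 0, 0], "angular": [0, 0, 0], "gripper": 0}
    - {"translation": [-0.13, 0, 0], "angular": [0, 0, 0], "gripper": 0}
    - {"translation": [-0.13, 0, 0], "angular": [0, 0, 0], "gripper": 0}
    - {"translation": [-0.13, 0, 0], "angular": [0, 0, 0], "gripper": 0}
    - {"translation": [-0.13, 0, 0], "angular": [0, 0, 0], "gripper": 0}
    - {"translation": [-0.13, 0, 0], "angular": [0, 0, 0], "gripper": 0}
    - {"translation": [-0.13, 0, 0], "angular": [0, 0, 0], "gripper": 0}
    - {"translation": [-0.1, 0, 0], "angular": [0, 0, 0], "gripper": 0}

```text
t: 6.62
tool_pos: [0.6364, -0.0884, 0.0482]
tool_rot: [1.898, 1.709, 0.624]
contact_force: [-0.2, 8.2, 1.9]
opening: 0.0001
grip_force: 2.3
```

Call:
drive_tool:
  steps:
    - {"translation": [0, 0, 0], "angular": [0, 0, 0], "gripper": 0}
    - {"translation": [0.3, 0, 0], "angular": [0, 0, 0], "gripper": 0}
    - {"translation": [0.2, 0, 0], "angular": [0, 0, 0], "gripper": 0}
    - {"translation": [0, 0, -0.6], "angular": [0, 0, 0], "gripper": 0}
    - {"translation": [0, 0, -0.7], "angular": [0, 0, 0], "gripper": 0}
    - {"translation": [0, 0, -0.7], "angular": [0, 0, 0], "gripper": 0}
    - {"translation": [0, 0, -0.8], "angular": [0, 0, 0], "gripper": 0.4}
    - {"translation": [0, 0, 0], "angular": [0, 0, 0], "gripper": 0.4}

```text
t: 7.62
tool_pos: [0.5677, -0.0627, 0.1368]
tool_rot: [1.893, 1.704, 0.624]
contact_force: [-0.1, -0.3, -0.5]
opening: 0.0339
grip_force: 0.0
```

```bash
cat >> h.py <<'E'
def row(im):
    W=world(im)
    for c in('green','blue','yellow'):
        m=(mask(im,c,(0,0,640,480))>0)&(abs(W[...,2]-.078)<.008)
        q=w2r(plane(im,np.argwhere(m)[:,::-1],.078)); k=(abs(q[:,0]+.03)<.06)&(q[:,1]>-.13)&(q[:,1]<.16); q=q[k]
        if len(q)>30:
            f=q[abs(q[:,0]+.035)<.02]; L=np.polyfit(*zip(*[(x,f[abs(f[:,0]-x)<.002,1].max()) for x in np.arange(-.05,-.018,.004)]),1)
            print(c,len(q),np.round(np.percentile(q,[1,50,99],axis=0)[:,:2]*1000,1).tolist(),'left edge slope',round(L[0],3))
E
python3 - <<'E'
from h import *
row(save('wrist','w2.png')); print(); row(save('top','top2.png'))
E
```

```text
green 12456 [[-64.9, 85.3], [-33.0, 115.3], [16.5, 142.5]] left edge slope -0.004
blue 7782 [[-60.2, -40.6], [-27.9, -7.0], [27.4, 22.8]] left edge slope 0.062
yellow 4312 [[-63.0, -97.6], [-25.3, -65.9], [18.2, -42.0]] left edge slope 0.052

green 450 [[-61.8, 87.2], [-33.3, 114.4], [-3.4, 141.8]] left edge slope 0.001
blue 470 [[-60.5, -37.6], [-30.2, -10.8], [1.1, 16.4]] left edge slope 0.148
yellow 467 [[-60.1, -99.8], [-30.8, -72.3], [-0.2, -45.2]] left edge slope 0.06
```

```bash
python3 - <<'E'
from h import *
print(w2r(ctrl.get_obs()['tool_pos']))
need(r2w(-.062,.052,.109),tilt(-6,50));need(r2w(.018,.052,.043),tilt(-6,50))
E
```

```text
[-0.07883341  0.04769159  0.13371509]
turn [-1.24  0.01 -0.  ] shift [ 0.11 -0.2   0.72] t 7.72
turn [-1.24  0.01 -0.  ] shift [ 0.11 -0.18  3.31] t 7.72
```

Call:
drive_tool:
  steps:
    - {"translation": [0, 0, 0], "angular": [-0.7, 0, 0], "gripper": 0}
    - {"translation": [0, 0, 0], "angular": [-0.54, 0, 0], "gripper": 0}
    - {"translation": [0.1, -0.2, 0.7], "angular": [0, 0, 0], "gripper": 0}
    - {"translation": [0, 0, 0.6], "angular": [0, 0, 0], "gripper": 0}
    - {"translation": [0, 0, 0.6], "angular": [0, 0, 0], "gripper": 0}
    - {"translation": [0, 0, 0.6], "angular": [0, 0, 0], "gripper": 0}
    - {"translation": [0, 0, 0.6], "angular": [0, 0, 0], "gripper": 0}
    - {"translation": [0, 0, 0.2], "angular": [0, 0, 0], "gripper": 0}

```text
t: 8.72
tool_pos: [0.6624, -0.0682, 0.0386]
tool_rot: [1.781, 1.601, 0.741]
contact_force: [-0.5, 0.2, 0.2]
opening: 0.0001
grip_force: 0.0
```

```bash
python3 - <<'E'
from h import *
o=ctrl.get_obs();print(w2r(o['tool_pos']),o['contact_force']); need(r2w(.018,.026,.043))
E
```

```text
[0.01653409 0.05179269 0.03859877] [-0.45047927  0.18050307  0.24761805]
turn [0. 0. 0.] shift [-0.64  0.11 -0.04] t 8.72
```

Call:
drive_tool:
  steps:
    - {"translation": [-0.15, 0, 0], "angular": [0, 0, 0], "gripper": 0}
    - {"translation": [-0.15, 0, 0], "angular": [0, 0, 0], "gripper": 0}
    - {"translation": [-0.1, 0, 0], "angular": [0, 0, 0], "gripper": 0}
    - {"translation": [-0.1, 0, 0], "angular": [0, 0, 0], "gripper": 0}
    - {"translation": [-0.12, 0, 0], "angular": [0, 0, 0], "gripper": 0}
    - {"translation": [0, 0, 0], "angular": [0, 0, 0], "gripper": 0}
    - {"translation": [0.3, 0, 0], "angular": [0, 0, 0], "gripper": 0}
    - {"translation": [0.3, 0, 0], "angular": [0, 0, 0], "gripper": 0}

```text
t: 9.72
tool_pos: [0.6627, -0.0691, 0.043]
tool_rot: [1.776, 1.598, 0.744]
contact_force: [0.4, 0.5, 0.4]
opening: 0.0005
grip_force: 0.0
```

Call:
drive_tool:
  steps:
    - {"translation": [0, 0, -0.7], "angular": [0, 0, 0], "gripper": 0}
    - {"translation": [0, 0, -0.7], "angular": [0, 0, 0], "gripper": 0}
    - {"translation": [0, 0, -0.7], "angular": [0, 0, 0], "gripper": 0}
    - {"translation": [0, 0, -0.7], "angular": [0, 0, 0], "gripper": 0.4}
    - {"translation": [0, 0, -0.8], "angular": [0, 0, 0], "gripper": 1}
    - {"translation": [0, -0.2, -0.8], "angular": [0, 0, 0], "gripper": 1}
    - {"translation": [0, 0, -0.8], "angular": [0, 0, 0], "gripper": 1}
    - {"translation": [0, 0, 0], "angular": [0, 0, 0], "gripper": 1}

```text
t: 10.72
tool_pos: [0.4998, -0.0523, 0.1745]
tool_rot: [1.769, 1.593, 0.747]
contact_force: [0.3, 0.0, 0.5]
opening: 0.0853
grip_force: 0.0
```

```bash
python3 - <<'E'
from h import *
row(save('wrist','w3.png')); im=save('top','top3.png');row(im)
need([.460,.2105,.215],tilt(85.5,0)); o=ctrl.get_obs(); print(o['tool_pos'],o['q'])
E
```

```text
green 5978 [[-68.0, 85.1], [-33.0, 113.2], [24.2, 142.1]] left edge slope 0.003
blue 4754 [[-66.0, -46.3], [-28.4, -13.7], [27.6, 17.6]] left edge slope 0.068
yellow 2914 [[-64.4, -106.4], [-32.3, -77.9], [26.3, -48.0]] left edge slope 0.065
green 447 [[-61.8, 87.2], [-33.7, 114.7], [-3.3, 141.8]] left edge slope 0.001
blue 464 [[-60.0, -43.2], [-30.0, -16.7], [0.8, 10.7]] left edge slope 0.142
yellow 460 [[-59.6, -104.7], [-30.2, -77.4], [-0.0, -51.0]] left edge slope 0.048
turn [  4.83   4.97 -10.64] shift [ 1.5   6.46 -1.11] t 10.82
[ 0.4994235  -0.05188422  0.17069471] [-0.36229411 -0.82490711  2.53093495  0.34715559  0.60761687 -0.45627938]
```

View pics/w3.png

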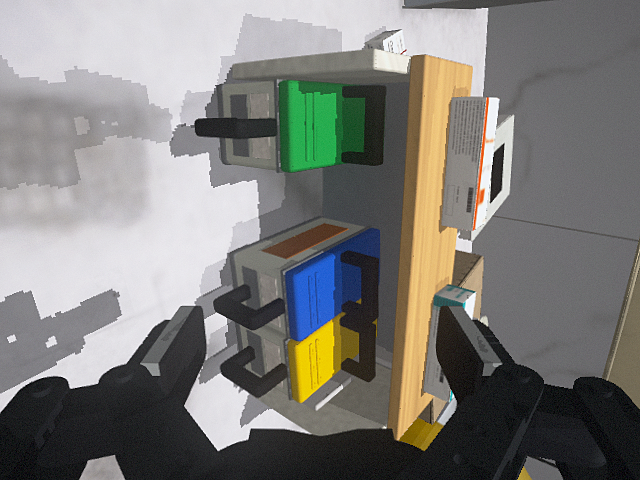

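The wrist view shows a wide gap, about 70 mm, between green (row ~170) and blue (row ~230). All are upright, and blue and yellow are yawed only about 0.06 rad. Next is the canister.

Call:
drive_tool:
  steps:
    - {"translation": [0, 0, -0.3], "angular": [0.8, 0, 0], "gripper": 1}
    - {"translation": [0, 0, -0.3], "angular": [0.8, 0, 0], "gripper": 1}
    - {"translation": [0, 0, -0.3], "angular": [0.8, 0, 0], "gripper": 1}
    - {"translation": [0, 0, 0], "angular": [0.8, 0, 0], "gripper": 1}
    - {"translation": [0, 0, 0], "angular": [0.8, 0, 0], "gripper": 1}
    - {"translation": [0, 0, 0], "angular": [0.8, 0, 0], "gripper": 1}
    - {"translation": [0, 0, 0], "angular": [0.8, 0, 0], "gripper": 1}
    - {"translation": [0, 0, 0], "angular": [0.6, 0, 0], "gripper": 1}

```text
t: 11.82
tool_pos: [0.4754, -0.0489, 0.1936]
tool_rot: [-2.333, -2.101, 0.001]
contact_force: [-0.4, 0.2, -0.2]
opening: 0.0856
grip_force: 0.0
```

Call:
drive_tool:
  steps:
    - {"translation": [0, 0, 0], "angular": [0, 0, -1], "gripper": 1}
    - {"translation": [0, 0, 0], "angular": [0, 0, -1], "gripper": 1}
    - {"translation": [0, 0, 0], "angular": [0, 0, -1], "gripper": 1}
    - {"translation": [0, 0, 0], "angular": [0, 0, -1], "gripper": 1}
    - {"translation": [0, 0, 0], "angular": [0, 0, -1], "gripper": 1}
    - {"translation": [0, 0, 0], "angular": [0, 0, -1], "gripper": 1}
    - {"translation": [0, 0, 0], "angular": [0, 0, -1], "gripper": 1}
    - {"translation": [0, 0, 0], "angular": [0, 0, -1], "gripper": 1}

```text
t: 12.82
tool_pos: [0.4749, -0.0488, 0.1933]
tool_rot: [0.858, 3.021, 0.002]
contact_force: [-0.8, 0.1, 0.5]
opening: 0.0855
grip_force: 0.0
```

Call:
drive_tool:
  steps:
    - {"translation": [0, 0, 0], "angular": [0, 0, -1], "gripper": 1}
    - {"translation": [0, 0, 0], "angular": [0, 0, -1], "gripper": 1}
    - {"translation": [0, 0, 0], "angular": [0, 0, -1], "gripper": 1}
    - {"translation": [0, 0, 0], "angular": [0, 0, -0.4], "gripper": 1}
    - {"translation": [0, 0, 0], "angular": [0, 0, 0], "gripper": 1}

```text
t: 13.45
tool_pos: [0.4748, -0.0489, 0.1937]
tool_rot: [0.132, 3.138, 0.001]
contact_force: [-0.2, 0.1, -0.8]
opening: 0.0854
grip_force: 0.0
```

```bash
python3 - <<'E'
from h import *
need([.460,.2105,.215],tilt(85.5,0)); o=ctrl.get_obs(); print(o['tool_pos'],o['q'])
E
```

```text
turn [ 0.01  0.01 -0.04] shift [ 0.88  6.44 -0.53] t 13.45
[ 0.47479403 -0.04886491  0.19372029] [-2.59343828e-01 -2.88474152e-01  1.98860282e+00  1.18507426e-03
  1.44042569e+00 -1.74589516e+00]
```

Call:
drive_tool:
  steps:
    - {"translation": [0.1, 0.8, 0], "angular": [0, 0, 0], "gripper": 1}
    - {"translation": [0.1, 0.8, -0.3], "angular": [0, 0, 0], "gripper": 1}
    - {"translation": [0.1, 0.8, -0.3], "angular": [0, 0, 0], "gripper": 1}
    - {"translation": [0.1, 0.8, 0], "angular": [0, 0, 0], "gripper": 1}
    - {"translation": [0.1, 0.8, 0], "angular": [0, 0, 0], "gripper": 1}
    - {"translation": [0.1, 0.8, 0], "angular": [0, 0, 0], "gripper": 1}
    - {"translation": [0.1, 0.8, 0], "angular": [0, 0, 0], "gripper": 1}
    - {"translation": [0.15, 0.8, 0], "angular": [0, 0, 1], "gripper": 1}

```text
t: 14.45
tool_pos: [0.4623, 0.2102, 0.2184]
tool_rot: [0.358, 3.118, -0.001]
contact_force: [0.0, -0.2, -0.0]
opening: 0.0852
grip_force: 0.0
```

Call:
drive_tool:
  steps:
    - {"translation": [0, 0, 0], "angular": [0, 0, 1], "gripper": 1}
    - {"translation": [0, 0, 0], "angular": [0, 0, 1], "gripper": 1}
    - {"translation": [0, 0, 0], "angular": [0, 0, 1], "gripper": 1}
    - {"translation": [0, 0, 0], "angular": [0, 0, 1], "gripper": 1}
    - {"translation": [0, 0, 0], "angular": [0, 0, 1], "gripper": 1}
    - {"translation": [0, 0, 0], "angular": [0, 0, 1], "gripper": 1}
    - {"translation": [0, 0, 0], "angular": [0, 0, 1], "gripper": 1}
    - {"translation": [0, 0, 0], "angular": [0, 0, 1], "gripper": 1}

```text
t: 15.45
tool_pos: [0.4624, 0.2091, 0.2183]
tool_rot: [1.957, 2.454, 0.002]
contact_force: [0.3, 0.3, 0.4]
opening: 0.0856
grip_force: 0.0
```

Call:
drive_tool:
  steps:
    - {"translation": [0, 0, 0], "angular": [0, 0, 1], "gripper": 1}
    - {"translation": [0, 0, 0], "angular": [0, 0, 1], "gripper": 1}
    - {"translation": [0, 0, 0], "angular": [0, 0, 1], "gripper": 1}
    - {"translation": [0, 0, 0], "angular": [0, 0, 1], "gripper": 1}
    - {"translation": [0, 0, 0], "angular": [0, 0, 1], "gripper": 1}
    - {"translation": [0, 0, 0], "angular": [0, 0, 1], "gripper": 1}
    - {"translation": [0, 0, 0], "angular": [0, 0, 1], "gripper": 1}
    - {"translation": [0, 0, 0], "angular": [0, 0, 1], "gripper": 1}

```text
t: 16.45
tool_pos: [0.4624, 0.2091, 0.2184]
tool_rot: [2.961, 1.045, 0.004]
contact_force: [0.2, -0.9, 0.1]
opening: 0.0854
grip_force: 0.0
```

Call:
drive_tool:
  steps:
    - {"translation": [0, 0, 0], "angular": [0, 0, 1], "gripper": 1}
    - {"translation": [0, 0, 0], "angular": [0, 0, 1], "gripper": 1}
    - {"translation": [0, 0, 0], "angular": [0, 0, 1], "gripper": 1}
    - {"translation": [0, 0, 0], "angular": [0, 0, 1], "gripper": 1}
    - {"translation": [0, 0, 0], "angular": [0, 0, 1], "gripper": 1}
    - {"translation": [0, 0, 0], "angular": [0, 0, 0.4], "gripper": 1}
    - {"translation": [0, 0, 0], "angular": [0, 0, 0], "gripper": 1}

```text
t: 17.32
tool_pos: [0.4623, 0.2091, 0.2186]
tool_rot: [3.139, -0.11, 0.005]
contact_force: [-0.2, 0.3, -0.1]
opening: 0.0852
grip_force: 0.0
```

```bash
cat >> h.py <<'E'
def handle(im,z,xy,rad=.06):
    W=world(im); m=(abs(W[...,2]-z)<.006)&(np.hypot(W[...,0]-xy[0],W[...,1]-xy[1])<rad)
    h=cv2.cvtColor(im['color'],cv2.COLOR_RGB2HSV); m&=h[...,2]<90
    Q=plane(im,np.argwhere(m)[:,::-1],z)[:,:2]*1000; r=cv2.minAreaRect(Q.astype(np.float32)); print('handle',len(Q),r)
E
python3 - <<'E'
from h import *
need([.460,.2105,.215],tilt(-94.5,0)); o=ctrl.get_obs(); print(o['tool_pos'],o['q'])
im=save('wrist','w4.png'); handle(im,.14,(.46,.21),.045)
print(rect(im,mask(im,'orange',(0,0,640,480)),.108))
E
```

```text
turn [ 0.01 -0.02  0.06] shift [-0.06 -0.03  0.09] t 17.32
[0.46231015 0.20906955 0.21861189] [ 2.78994443e-01 -2.27834985e-01  1.89722575e+00 -1.90516646e-03
  1.46933217e+00  1.92002941e+00]
handle 1822 ((464.0028076171875, 208.87939453125), (11.41793441772461, 55.836509704589844), 85.56572723388672)
(12550, np.float64(0.10870189477738247), array([463.8, 209.1]), array([118.6,  59.2]), 85.5)
```

View pics/w4.png

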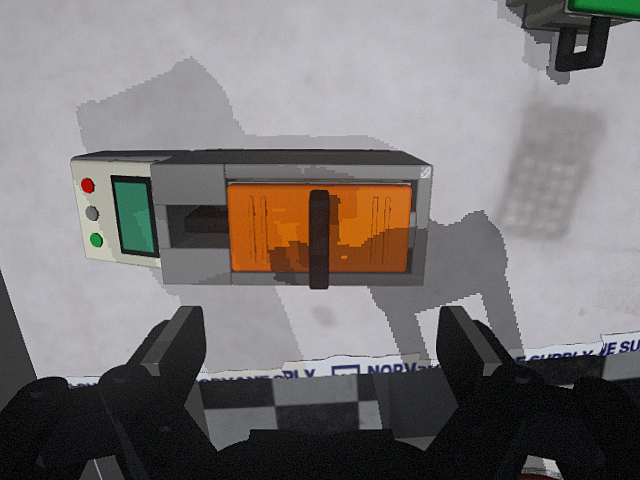

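The wrist view shows the bar upright at (319,240), midway between the open pads. The canister centre is at (464,209) mm with yaw 85.5°, so I'll go straight down.

Call:
drive_tool:
  steps:
    - {"translation": [-0.02, 0, 0.6], "angular": [0, 0, 0.05], "gripper": 1}
    - {"translation": [0, 0, 0.6], "angular": [0, 0, 0], "gripper": 1}
    - {"translation": [0, 0, 0.5], "angular": [0, 0, 0], "gripper": 1}
    - {"translation": [0, 0, 0.4], "angular": [0, 0, 0], "gripper": 1}
    - {"translation": [0, 0, 0.3], "angular": [0, 0, 0], "gripper": 1}
    - {"translation": [0, 0, 0.15], "angular": [0, 0, 0], "gripper": 1}
    - {"translation": [0, 0, 0], "angular": [0, 0, 0], "gripper": 1}

```text
t: 18.25
tool_pos: [0.462, 0.2089, 0.1179]
tool_rot: [3.139, -0.121, 0.008]
contact_force: [-0.3, 1.0, -0.2]
opening: 0.0853
grip_force: 0.0
```

Call:
drive_tool:
  steps:
    - {"translation": [0, 0, 0], "angular": [0, 0, 0], "gripper": 0}
    - {"translation": [0, 0, 0], "angular": [0, 0, 0], "gripper": 0}
    - {"translation": [0, 0, 0], "angular": [0, 0, 0], "gripper": 0}
    - {"translation": [0, 0, 0], "angular": [0, 0, 0], "gripper": 0}
    - {"translation": [0, 0, 0], "angular": [0, 0, 0], "gripper": 0}
    - {"translation": [0, 0, 0], "angular": [0, 0, 0], "gripper": 0}
  force: 60

```text
t: 19.0
tool_pos: [0.4623, 0.2094, 0.1183]
tool_rot: [-3.138, 0.121, -0.01]
contact_force: [0.4, 2.8, 0.4]
opening: 0.0107
grip_force: 60.9
```

Call:
drive_tool:
  steps:
    - {"translation": [0, 0, -0.15], "angular": [0, 0, 0], "gripper": 0}
    - {"translation": [0, 0, -0.3], "angular": [0, 0, 0], "gripper": 0}
    - {"translation": [0, 0, -0.3], "angular": [0, 0, 0], "gripper": 0}
    - {"translation": [0, 0, -0.3], "angular": [0, 0, 0], "gripper": 0}
    - {"translation": [0, 0, -0.4], "angular": [0, 0, 0], "gripper": 0}
    - {"translation": [0, 0, -0.4], "angular": [0, 0, 0], "gripper": 0}
    - {"translation": [0, 0, -0.4], "angular": [0, 0, 0], "gripper": 0}
    - {"translation": [0, 0, -0.3], "angular": [0, 0, 0], "gripper": 0}

```text
t: 20.0
tool_pos: [0.4617, 0.2091, 0.2216]
tool_rot: [3.139, -0.121, 0.011]
contact_force: [0.7, 0.4, -4.9]
opening: 0.0109
grip_force: 60.3
```

```bash
python3 - <<'E'
from h import *
im=save('wrist','w5.png'); W=world(im); m=mask(im,'orange',(0,0,640,480))>0; P=W[m]; A=np.c_[P[:,:2],np.ones(len(P))]; print('lid',P.mean(0),np.linalg.lstsq(A,P[:,2],rcond=None)[0][:2])
need(r2w(-.165,.052,.22),tilt(-6,0))
E
```

```text
lid [0.470549   0.20796838 0.21286877] [ 0.16508034 -0.01163752]
turn [  0.04  -0.06 -11.05] shift [-6.37  1.16  0.08] t 20.05
```

Call:
drive_tool:
  steps:
    - {"translation": [0, 0, 0], "angular": [0, 0, -0.5], "gripper": 0}
    - {"translation": [0, 0, 0], "angular": [0, 0, -0.9], "gripper": 0}
    - {"translation": [0, 0, 0], "angular": [0, 0, -1], "gripper": 0}
    - {"translation": [0, 0, 0], "angular": [0, 0, -1], "gripper": 0}
    - {"translation": [0, 0, 0], "angular": [0, 0, -1], "gripper": 0}
    - {"translation": [0, 0, 0], "angular": [0, 0, -1], "gripper": 0}
    - {"translation": [0, 0, 0], "angular": [0, 0, -1], "gripper": 0}
    - {"translation": [0, 0, 0], "angular": [0, 0, -1], "gripper": 0}
  force: 80

```text
t: 21.05
tool_pos: [0.4612, 0.2089, 0.2197]
tool_rot: [2.784, 1.45, 0.006]
contact_force: [-0.3, -0.7, -3.9]
opening: 0.0104
grip_force: 82.8
```

Call:
drive_tool:
  steps:
    - {"translation": [0, 0, 0], "angular": [0, 0, -1], "gripper": 0}
    - {"translation": [0, 0, 0], "angular": [0, 0, -1], "gripper": 0}
    - {"translation": [0, 0, 0], "angular": [0, 0, -1], "gripper": 0}
    - {"translation": [0, 0, 0], "angular": [0, 0, -0.65], "gripper": 0}
    - {"translation": [-0.3, 0, 0], "angular": [0, 0, 0], "gripper": 0}
    - {"translation": [-0.6, 0.1, 0], "angular": [0, 0, 0], "gripper": 0}
    - {"translation": [-0.8, 0.2, 0], "angular": [0, 0, 0], "gripper": 0}
    - {"translation": [-0.8, 0.2, 0], "angular": [0, 0, 0], "gripper": 0}

```text
t: 22.05
tool_pos: [0.4706, 0.1059, 0.22]
tool_rot: [2.334, 2.097, 0.005]
contact_force: [0.4, -0.4, -4.1]
opening: 0.0102
grip_force: 82.7
```

Call:
drive_tool:
  steps:
    - {"translation": [-0.8, 0.2, 0], "angular": [0, 0, 0], "gripper": 0}
    - {"translation": [-0.8, 0.2, 0], "angular": [0, 0, 0], "gripper": 0}
    - {"translation": [-0.8, 0.1, 0], "angular": [0, 0, 0], "gripper": 0}
    - {"translation": [-0.7, 0.1, 0], "angular": [0, 0, 0], "gripper": 0}
    - {"translation": [-0.5, 0.1, 0], "angular": [0, 0, 0], "gripper": 0}
    - {"translation": [-0.3, 0, 0], "angular": [0, 0, 0], "gripper": 0}
    - {"translation": [0, 0, 0], "angular": [0, 0, 0], "gripper": 0}
    - {"translation": [0, 0, 0], "angular": [0, 0, 0], "gripper": 0}

```text
t: 23.05
tool_pos: [0.4821, -0.0501, 0.2202]
tool_rot: [2.332, 2.099, 0.006]
contact_force: [0.4, 0.5, -4.5]
opening: 0.0101
grip_force: 82.8
```

```bash
python3 - <<'E'
from h import *
im=save('wrist','w6.png'); W=world(im); m=mask(im,'orange',(0,0,640,480))>0; P=W[m]; A=np.c_[P[:,:2],np.ones(len(P))]; print('lid',w2r(P.mean(0)),np.linalg.lstsq(A,P[:,2],rcond=None)[0][:2])
need(r2w(-.165,.052,.088),tilt(-6,0)); print(w2r(ctrl.get_obs()['tool_pos']))
E
```

```text
lid [-0.16375698  0.05705991  0.21118395] [-0.00391691  0.16502581]
turn [ 0.04 -0.    0.  ] shift [ 0.02 -0.01  3.31] t 23.1
[-0.16455409  0.05106783  0.22023286]
```

View pics/w6.png

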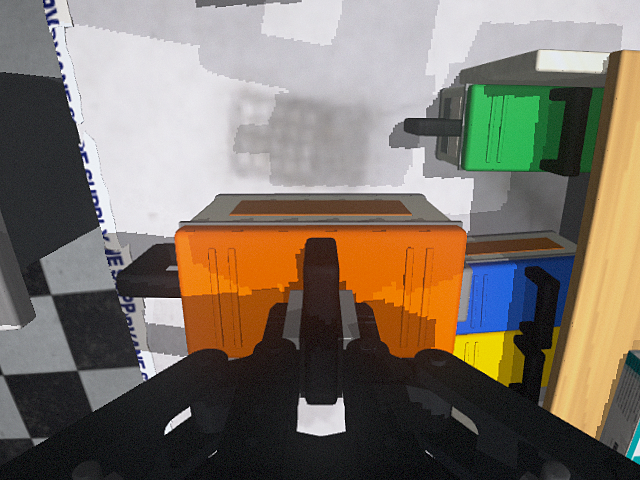

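The wrist view shows the canister (lid 176–465, rows 225–355) hanging upright, with its pull at the left toward the robot. It is rolled about 9.4° in the grip, so I'll roll the tool back before setting it down.

Call:
drive_tool:
  steps:
    - {"translation": [0, 0, 0.2], "angular": [0, -0.4, 0], "gripper": 0}
    - {"translation": [0, 0, 0.4], "angular": [0, -0.4, 0], "gripper": 0}
    - {"translation": [0, 0, 0.4], "angular": [0, -0.38, 0], "gripper": 0}
    - {"translation": [0, 0, 0.3], "angular": [0, 0, 0], "gripper": 0}
    - {"translation": [0, 0, 0], "angular": [0, 0, 0], "gripper": 0}
    - {"translation": [0, 0, 0], "angular": [0, 0, 0], "gripper": 0}

```text
t: 23.85
tool_pos: [0.4826, -0.0555, 0.1694]
tool_rot: [2.247, 2.02, -0.178]
contact_force: [-0.0, -0.0, -4.2]
opening: 0.01
grip_force: 82.7
```

```bash
python3 - <<'E'
from h import *
im=save('wrist','w7.png'); W=world(im); m=mask(im,'orange',(0,0,640,480))>0; P=W[m]; A=np.c_[P[:,:2],np.ones(len(P))]; print('lid',w2r(P.mean(0)),np.linalg.lstsq(A,P[:,2],rcond=None)[0][:2])
p=w2r(ctrl.get_obs()['tool_pos']);print(p); need(r2w(-.165,.052,p[2]-P[:,2].mean()+.078))
E
```

```text
lid [-0.15971201  0.05009625  0.15923983] [-0.02159406  0.09464899]
[-0.16345908  0.04558568  0.16963186]
turn [0. 0. 0.] shift [ 0.49 -0.05  1.98] t 23.9
```

```bash
python3 - <<'E'
from h import *
for f in('w4','w5','w6','w7'):
    im=dict(np.load(f'pics/{f}.png.npz')); W=world(im); m=mask(im,'orange',(0,0,640,480)); n,l,st,_=cv2.connectedComponentsWithStats(m); k=1+st[1:,4].argmax(); P=W[cv2.erode((l==k).astype(np.uint8),np.ones((5,5)))>0]
    P=P[abs(P[:,2]-np.median(P[:,2]))<.015]
    for _ in range(6):
        A=np.c_[P[:,:2],np.ones(len(P))]; c=np.linalg.lstsq(A,P[:,2],rcond=None)[0]; r=P[:,2]-A@c; s=max(np.median(abs(r))*3,1e-3); P2=P[abs(r)<s]
        P=P2
    print(f,len(P),c[:2],s,P.mean(0),w2r(P).min(0),w2r(P).max(0))
E
```

```text
w4 7772 [-0.00394967  0.00058045] 0.0013563552265335455 [0.47080903 0.2168034  0.1087248 ] [-0.23938348  0.24936763  0.10730477] [-0.1813363   0.36515983  0.11018671]
w5 19860 [-0.00270493  0.00562105] 0.0012200562234797874 [0.47019152 0.20865307 0.21230267] [-0.23999952  0.24735725  0.21076198] [-0.18071418  0.36420705  0.21386262]
w6 20982 [-0.00014893 -0.00885791] 0.0012188161147986265 [ 0.48432724 -0.04454665  0.21083207] [-0.22229653  0.02246378  0.20940051] [-0.1059705   0.0792773   0.21233439]
w7 17385 [-0.01764812 -0.1713375 ] 0.0012094749189464626 [ 0.49398721 -0.05330034  0.15908277] [-0.21651235  0.01585179  0.15401991] [-0.10494212  0.07223714  0.16562923]
```

The outlier-free plane fit shows the lid was level all along and side pixels had biased the first fit. I'll undo the roll.

Call:
drive_tool:
  steps:
    - {"translation": [0, 0, 0], "angular": [0, 0.4, 0], "gripper": 0}
    - {"translation": [0, 0, 0], "angular": [0, 0.4, 0], "gripper": 0}
    - {"translation": [0, 0, 0], "angular": [0, 0.38, 0], "gripper": 0}
    - {"translation": [0, 0, 0], "angular": [0, 0, 0], "gripper": 0}
    - {"translation": [0, 0, 0], "angular": [0, 0, 0], "gripper": 0}

```text
t: 24.52
tool_pos: [0.4823, -0.0555, 0.1691]
tool_rot: [2.331, 2.098, 0.006]
contact_force: [-0.3, 0.0, -5.2]
opening: 0.0102
grip_force: 82.8
```

```bash
cat >> h.py <<'E'
def lid(im):
    W=world(im); m=mask(im,'orange',(0,0,640,480)); n,l,st,_=cv2.connectedComponentsWithStats(m); k=1+st[1:,4].argmax(); P=W[cv2.erode((l==k).astype(np.uint8),np.ones((5,5)))>0]
    P=P[abs(P[:,2]-np.median(P[:,2]))<.015]
    for _ in range(6):
        A=np.c_[P[:,:2],np.ones(len(P))]; c=np.linalg.lstsq(A,P[:,2],rcond=None)[0]; r=P[:,2]-A@c; P=P[abs(r)<max(np.median(abs(r))*3,1e-3)]
    q=w2r(P); a=cv2.minAreaRect((q[:,:2]*1000).astype(np.float32)); print('lid slope',np.round(c[:2],3),'z',P[:,2].mean(),'rect riser',np.round(q.min(0),4),np.round(q.max(0),4),np.round(a[0],1),np.round(a[1],1),round(a[2],2)); return P[:,2].mean()
E
python3 - <<'E'
from h import *
z=lid(save('wrist','w8.png'))
p=w2r(ctrl.get_obs()['tool_pos']);print(p); need(r2w(-.165,.052,p[2]-z+.078))
E
```

```text
lid slope [-0.    -0.011] z 0.1596495630090261 rect riser [-0.2214  0.0166  0.1582] [-0.1053  0.074   0.1612] [-163.4   45.4] [ 57.3 116.1] 89.7
[-0.16394162  0.04584664  0.16887255]
turn [0. 0. 0.] shift [ 0.16 -0.04  2.04] t 24.57
```

Call:
drive_tool:
  steps:
    - {"translation": [0.06, 0, 0.4], "angular": [0, 0, 0], "gripper": 0}
    - {"translation": [0.06, 0, 0.5], "angular": [0, 0, 0], "gripper": 0}
    - {"translation": [0, 0, 0.5], "angular": [0, 0, 0], "gripper": 0}
    - {"translation": [0, 0, 0.3], "angular": [0, 0, 0], "gripper": 0}
    - {"translation": [0, 0, 0.2], "angular": [0, 0, 0], "gripper": 0}
    - {"translation": [0, 0, 0.1], "angular": [0, 0, 0], "gripper": 0}
    - {"translation": [0, 0, 0.05], "angular": [0, 0, 0], "gripper": 0}
    - {"translation": [0, 0, 0], "angular": [0, 0, 0], "gripper": 0}

```text
t: 25.58
tool_pos: [0.4835, -0.0509, 0.0882]
tool_rot: [2.331, 2.098, 0.006]
contact_force: [-6.1, -0.8, 4.8]
opening: 0.0101
grip_force: 83.9
```

Force has turned upward, so the canister is on the table. Release and rise.

Call:
drive_tool:
  steps:
    - {"translation": [0, 0, 0], "angular": [0, 0, 0], "gripper": 0.5}
    - {"translation": [0, 0, 0], "angular": [0, 0, 0], "gripper": 0.5}
    - {"translation": [0, 0, 0], "angular": [0, 0, 0], "gripper": 0.5}
    - {"translation": [0, 0, -0.3], "angular": [0, 0, 0], "gripper": 0.5}
    - {"translation": [0, 0, -0.6], "angular": [0, 0, 0], "gripper": 0.5}
    - {"translation": [0, 0, -0.8], "angular": [0, 0, 0], "gripper": 0.5}
    - {"translation": [0, 0, -0.6], "angular": [0, 0, 0], "gripper": 0.5}
    - {"translation": [0, 0, 0], "angular": [0, 0, 0], "gripper": 0.5}

```text
t: 26.58
tool_pos: [0.4843, -0.0509, 0.1819]
tool_rot: [2.328, 2.095, 0.011]
contact_force: [0.1, 0.5, -0.3]
opening: 0.0429
grip_force: 0.0
```

```bash
python3 - <<'E'
from h import *
lid(save('wrist','w9.png')); o=ctrl.get_obs(); print(w2r(o['tool_pos']),o['q'])
im=save('top','top4.png'); handle(im,.108,r2w(-.165,.05,0)[:2])
need(r2w(-.253,.050,.16),tilt(-96,0)); need(r2w(-.253,.050,.16),tilt(84,0))
E
```

```text
lid slope [-0.    -0.002] z 0.07871800494853291 rect riser [-0.2203  0.0221  0.0774] [-0.1049  0.0779  0.0801] [-162.4   50.7] [ 55.1 116. ] 88.86
[-0.16344172  0.05053306  0.17980363] [-2.58278693e-01 -2.59169819e-01  1.98863685e+00  8.97476505e-04
  1.40387428e+00 -1.53294363e-01]Traceback (most recent call last):
  File "<stdin>", line 3, in <module>
  File "h.py", line 50, in handle
    Q=plane(im,np.argwhere(m)[:,::-1],z)[:,:2]*1000; r=cv2.minAreaRect(Q.astype(np.float32)); print('handle',len(Q),r)
      ~~~~~^^^^^^^^^^^^^^^^^^^^^^^^^^^^^
  File "h.py", line 17, in plane
    p=cv2.undistortPoints(np.array(uv,np.float64).reshape(-1,1,2),K,np.array([im['k1'],0,0,0,0.]))[:,0]
      ~~~~~~~~~~~~~~~~~~~^^^^^^^^^^^^^^^^^^^^^^^^^^^^^^^^^^^^^^^^^^^^^^^^^^^^^^^^^^^^^^^^^^^^^^^^^
cv2.error: OpenCV(4.12.0) /io/opencv/modules/calib3d/src/undistort.dispatch.cpp:347: error: (-215:Assertion failed) CV_IS_MAT(_src) && CV_IS_MAT(_dst) && (_src->rows == 1 || _src->cols == 1) && (_dst->rows == 1 || _dst->cols == 1) && _src->cols + _src->rows - 1 == _dst->rows + _dst->cols - 1 && (CV_MAT_TYPE(_src->type) == CV_32FC2 || CV_MAT_TYPE(_src->type) == CV_64FC2) && (CV_MAT_TYPE(_dst->type) == CV_32FC2 || CV_MAT_TYPE(_dst->type) == CV_64FC2) in function 'cvUndistortPointsInternal'
```

Call:
drive_tool:
  steps:
    - {"translation": [0, -0.7, 0], "angular": [0, 0, 0], "gripper": 0.6}
    - {"translation": [0, -0.8, 0], "angular": [0, 0, 0], "gripper": 0.6}
    - {"translation": [0, -0.69, 0], "angular": [0, 0, 0], "gripper": 0.6}
    - {"translation": [0, 0, 0], "angular": [0, 0, 1], "gripper": 0.6}
    - {"translation": [0, 0, 0], "angular": [0, 0, 1], "gripper": 0.6}
    - {"translation": [0, 0, 0], "angular": [0, 0, 1], "gripper": 0.6}
    - {"translation": [0, 0, 0], "angular": [0, 0, 1], "gripper": 0.6}
    - {"translation": [0, 0, 0], "angular": [0, 0, 1], "gripper": 0.6}

```text
t: 27.68
tool_pos: [0.3945, -0.041, 0.1762]
tool_rot: [2.915, 1.169, 0.004]
contact_force: [0.1, -0.2, 0.0]
opening: 0.0513
grip_force: 0.0
```

Call:
drive_tool:
  steps:
    - {"translation": [0, 0, 0], "angular": [0, 0, 1], "gripper": 0.6}
    - {"translation": [0, 0, 0], "angular": [0, 0, 1], "gripper": 0.6}
    - {"translation": [0, 0, 0], "angular": [0, 0, 1], "gripper": 0.6}
    - {"translation": [0, 0, 0], "angular": [0, 0, 1], "gripper": 0.6}
    - {"translation": [0, 0, 0], "angular": [0, 0, 1], "gripper": 0.6}
    - {"translation": [0, 0, 0], "angular": [0, 0, 1], "gripper": 0.6}
    - {"translation": [0, 0, 0], "angular": [0, 0, 0.25], "gripper": 0.6}
    - {"translation": [0, 0, 0], "angular": [0, 0, 0], "gripper": 0.6}

```text
t: 28.68
tool_pos: [0.395, -0.0412, 0.1772]
tool_rot: [-3.137, 0.163, -0.006]
contact_force: [0.3, 0.4, 0.9]
opening: 0.0516
grip_force: 0.0
```

```bash
python3 - <<'E'
from h import *
im=save('wrist','w10.png'); lid(im); o=ctrl.get_obs(); print(w2r(o['tool_pos']),o['q'])
W=world(im); q=w2r(W.reshape(-1,3)); d=im['color'].max(-1).reshape(-1)<110; k=d&(abs(q[:,2]-.062)<.008)&(abs(q[:,0]+.25)<.04)&(abs(q[:,1]-.05)<.035); print('pull',k.sum(),np.round(np.percentile(q[k],[2,50,98],axis=0),4) if k.sum() else '')
need(r2w(-.251,.0505,.026),tilt(-96,0))
E
```

```text
lid slope [-0.003 -0.001] z 0.07867364901485374 rect riser [-0.2201  0.0207  0.0773] [-0.1693  0.0769  0.0801] [-194.7   48.8] [56.2 50.8] 89.85
[-0.25206368  0.05071596  0.17742026] [-2.92565983e-01 -5.12801428e-01  2.17778580e+00  1.05490192e-03
  1.47224530e+00  1.38187100e+00]
pull 820 [[-0.2549  0.0435  0.0647]
 [-0.2388  0.0488  0.0665]
 [-0.2249  0.0546  0.0682]]
turn [-0.   -0.03  0.01] shift [0.03 0.01 3.79] t 28.73
```

View pics/w10.png

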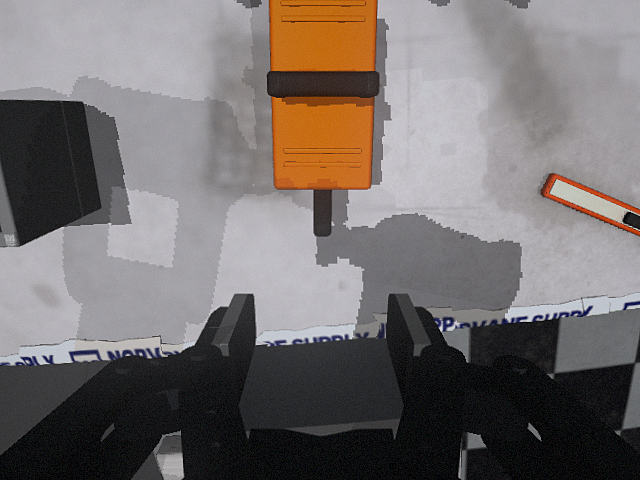

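The wrist view shows the pull at (322,212), in line between the half-open fingers. All is level, so I'll descend and grip.

Call:
drive_tool:
  steps:
    - {"translation": [0.05, 0.02, 0.7], "angular": [0, 0, 0], "gripper": 0.6}
    - {"translation": [0.05, 0.02, 0.7], "angular": [0, 0, 0], "gripper": 0.6}
    - {"translation": [0, 0, 0.7], "angular": [0, 0, 0], "gripper": 0.6}
    - {"translation": [0, 0, 0.6], "angular": [0, 0, 0], "gripper": 0.6}
    - {"translation": [0, 0, 0.5], "angular": [0, 0, 0], "gripper": 0.6}
    - {"translation": [0, 0, 0.4], "angular": [0, 0, 0], "gripper": 0.6}
    - {"translation": [0, 0, 0.13], "angular": [0, 0, 0], "gripper": 0.6}
    - {"translation": [0, 0, 0], "angular": [0, 0, 0], "gripper": 0.6}

```text
t: 29.72
tool_pos: [0.4, -0.0434, 0.0289]
tool_rot: [3.137, -0.164, 0.008]
contact_force: [0.2, -0.4, -0.1]
opening: 0.051
grip_force: 0.0
```

Call:
drive_tool:
  steps:
    - {"translation": [0, 0, 0], "angular": [0, 0, 0], "gripper": 0}
    - {"translation": [0, 0, 0], "angular": [0, 0, 0], "gripper": 0}
    - {"translation": [0, 0, 0], "angular": [0, 0, 0], "gripper": 0}
    - {"translation": [0, 0, 0], "angular": [0, 0, 0], "gripper": 0}
    - {"translation": [0, 0, 0], "angular": [0, 0, 0], "gripper": 0}
  force: 40

```text
t: 30.35
tool_pos: [0.4006, -0.0435, 0.0297]
tool_rot: [3.137, -0.165, 0.01]
contact_force: [-0.8, 2.0, 6.3]
opening: 0.012
grip_force: 40.9
```

```bash
python3 - <<'E'
from h import *
im=save('wrist','w11.png'); lid(im); o=ctrl.get_obs(); print(w2r(o['tool_pos']),o['contact_force'])
need(r2w(-.084,.0505,.03),tilt(-96,0)); im=save('top','top5.png'); row(im)
E
```

```text
lid slope [-0.002 -0.   ] z 0.07869415314834514 rect riser [-0.2211  0.0194  0.0775] [-0.1685  0.077   0.0799] [-194.8   48.2] [52.6 57.5] 0.07
[-0.24633019  0.04905552  0.02968903] [-2.08406559  2.65297562  6.11793806]
turn [ 0.   -0.05 -0.  ] shift [ 4.06 -0.04 -0.01] t 30.4
green 449 [[-61.8, 87.2], [-33.4, 114.4], [-3.1, 141.8]] left edge slope 0.001
blue 466 [[-59.9, -43.3], [-30.0, -16.4], [1.3, 10.7]] left edge slope 0.142
yellow 458 [[-59.6, -104.8], [-30.1, -77.5], [-0.0, -50.6]] left edge slope 0.032
```

Call:
drive_tool:
  steps:
    - {"translation": [0.2, -0.02, 0], "angular": [0, 0, 0], "gripper": 0}
    - {"translation": [0.3, -0.02, 0], "angular": [0, 0, 0], "gripper": 0}
    - {"translation": [0.35, 0, 0], "angular": [0, 0, 0], "gripper": 0}
    - {"translation": [0.35, 0, 0], "angular": [0, 0, 0], "gripper": 0}
    - {"translation": [0.3, 0, 0], "angular": [0, 0, 0], "gripper": 0}
    - {"translation": [0.3, 0, 0], "angular": [0, 0, 0], "gripper": 0}
    - {"translation": [0.3, 0, 0], "angular": [0, 0, 0], "gripper": 0}
    - {"translation": [0, 0, 0], "angular": [0, 0, 0], "gripper": 0}

```text
t: 31.45
tool_pos: [0.4842, -0.0509, 0.0297]
tool_rot: [3.137, -0.165, 0.009]
contact_force: [-0.6, -0.0, 3.2]
opening: 0.0116
grip_force: 40.9
```

```bash
python3 - <<'E'
from h import *
im=save('wrist','w12.png'); lid(im); o=ctrl.get_obs(); print(w2r(o['tool_pos']),o['contact_force']); row(im)
need(r2w(-.082,.0505,.03),tilt(-96,0))
E
```

```text
lid slope [-0.001  0.   ] z 0.07870351407618353 rect riser [-0.1372  0.0206  0.0775] [-0.0846  0.078   0.0799] [-110.9   49.3] [52.6 57.4] 0.05
[-0.16248748  0.05043165  0.0296351 ] [ 0.34911612 -0.42860475  3.71342556]Traceback (most recent call last):
  File "<stdin>", line 2, in <module>
  File "h.py", line 45, in row
    f=q[abs(q[:,0]+.035)<.02]; L=np.polyfit(*zip(*[(x,f[abs(f[:,0]-x)<.002,1].max()) for x in np.arange(-.05,-.018,.004)]),1)
                                                      ~~~~~~~~~~~~~~~~~~~~~~~~~~~^^
    return umr_maximum(a, axis, None, out, keepdims, initial, where)
ValueError: zero-size array to reduction operation maximum which has no identity
```

Square and centred; sliding in the remaining ~80 mm while watching force.

Call:
drive_tool:
  steps:
    - {"translation": [0.2, 0, 0], "angular": [0, 0, 0], "gripper": 0}
    - {"translation": [0.3, 0, 0], "angular": [0, 0, 0], "gripper": 0}
    - {"translation": [0.3, 0, 0], "angular": [0, 0, 0], "gripper": 0}
    - {"translation": [0.3, 0, 0], "angular": [0, 0, 0], "gripper": 0}
    - {"translation": [0.3, 0, 0], "angular": [0, 0, 0], "gripper": 0}
    - {"translation": [0.25, 0, 0], "angular": [0, 0, 0], "gripper": 0}
    - {"translation": [0.15, 0, 0], "angular": [0, 0, 0], "gripper": 0}
    - {"translation": [0, 0, 0], "angular": [0, 0, 0], "gripper": 0}

```text
t: 32.5
tool_pos: [0.5546, -0.0581, 0.0297]
tool_rot: [3.137, -0.165, 0.005]
contact_force: [-3.7, 0.6, 5.6]
opening: 0.0113
grip_force: 41.1
```

Call:
drive_tool:
  steps:
    - {"translation": [0.06, 0, 0], "angular": [0, 0, 0], "gripper": 0}
    - {"translation": [0.06, 0, 0], "angular": [0, 0, 0], "gripper": 0}
    - {"translation": [0, 0, 0], "angular": [0, 0, 0], "gripper": 0}

```text
t: 32.88
tool_pos: [0.5584, -0.0585, 0.0297]
tool_rot: [3.137, -0.165, 0.002]
contact_force: [-7.8, 1.6, 8.2]
opening: 0.0113
grip_force: 41.4
```

```bash
python3 - <<'E'
from h import *
im=save('wrist','w13.png'); lid(im); o=ctrl.get_obs(); print(w2r(o['tool_pos']),o['contact_force'])
E
```

```text
lid slope [-0.     0.001] z 0.0786797712147054 rect riser [-0.0627  0.0205  0.0775] [-0.0101  0.0782  0.0799] [-36.4  49.3] [52.6 57.7] 0.0
[-0.08788096  0.05059936  0.02967363] [-7.94975402 -0.15032188  6.85553339]
```

Call:
drive_tool:
  steps:
    - {"translation": [0.06, 0, 0], "angular": [0, 0, 0], "gripper": 0}
    - {"translation": [0.06, 0, 0], "angular": [0, 0, 0], "gripper": 0}
    - {"translation": [0, 0, 0], "angular": [0, 0, 0], "gripper": 0}

```text
t: 33.3
tool_pos: [0.5632, -0.059, 0.0297]
tool_rot: [3.137, -0.165, 0.002]
contact_force: [-7.2, 0.2, 8.3]
opening: 0.0113
grip_force: 41.4
```

Call:
drive_tool:
  steps:
    - {"translation": [0.05, 0, 0], "angular": [0, 0, 0], "gripper": 0}
    - {"translation": [0, 0, 0], "angular": [0, 0, 0], "gripper": 0}

```text
t: 33.55
tool_pos: [0.5651, -0.0592, 0.0297]
tool_rot: [-3.137, 0.165, -0.002]
contact_force: [-6.2, 0.9, 7.5]
opening: 0.0113
grip_force: 41.4
```

Call:
drive_tool:
  steps:
    - {"translation": [0.05, 0, 0], "angular": [0, 0, 0], "gripper": 0}
    - {"translation": [0, 0, 0], "angular": [0, 0, 0], "gripper": 0}

```text
t: 33.8
tool_pos: [0.5671, -0.0594, 0.0297]
tool_rot: [-3.137, 0.165, -0.002]
contact_force: [-7.1, 1.4, 7.7]
opening: 0.0115
grip_force: 41.4
```

Call:
drive_tool:
  steps:
    - {"translation": [0.04, 0, 0], "angular": [0, 0, 0], "gripper": 0}
    - {"translation": [0, 0, 0], "angular": [0, 0, 0], "gripper": 0}

```text
t: 34.05
tool_pos: [0.5686, -0.0595, 0.0297]
tool_rot: [-3.137, 0.165, -0.001]
contact_force: [-8.2, 0.6, 9.2]
opening: 0.0117
grip_force: 41.4
```

```bash
python3 - <<'E'
from h import *
im=save('wrist','w14.png'); lid(im); o=ctrl.get_obs(); print(w2r(o['tool_pos']),o['contact_force'])
E
```

```text
lid slope [-0.     0.001] z 0.07869914025136496 rect riser [-0.0524  0.0205  0.0775] [-0.0105  0.0781  0.0799] [-31.5  49.3] [57.6 41.9] 89.94
[-0.07765799  0.05060585  0.02969542] [-8.50656097  1.0789869   8.57067522]
```

Call:
drive_tool:
  steps:
    - {"translation": [0.05, 0, 0], "angular": [0, 0, 0], "gripper": 0}
    - {"translation": [0, 0, 0], "angular": [0, 0, 0], "gripper": 0}

```text
t: 34.35
tool_pos: [0.5694, -0.0596, 0.0297]
tool_rot: [-3.137, 0.165, 0.003]
contact_force: [-13.1, 0.9, 11.7]
opening: 0.0117
grip_force: 42.0
```

```bash
python3 - <<'E'
from h import *
im=save('wrist','w15.png'); lid(im); o=ctrl.get_obs(); print(w2r(o['tool_pos']),o['contact_force'],o['effort'].round(1))
W=world(im)
for c in('green','orange','blue','yellow'):
    m=(mask(im,c,(0,0,640,480))>0)&(abs(W[...,2]-.0785)<.003); q=w2r(W[m]); k=(q[:,0]>-.12)&(q[:,0]<0); q=q[k]
    if len(q)>30: print(c,len(q),np.round(np.percentile(q,[1,50,99],axis=0)[:,:2]*1000,1).tolist())
E
```

```text
lid slope [0.001 0.   ] z 0.07871354750925803 rect riser [-0.0514  0.0204  0.0775] [-0.0132  0.0782  0.0799] [-32.3  49.3] [57.7 38.1] 89.98
[-0.07677821  0.05063412  0.0296666 ] [-13.05664761   1.0574506   12.2526939 ] [  0.1 -32.9 -32.9   0.4  -3.   -0. ]
green 30949 [[-59.1, 84.6], [-35.0, 107.5], [-13.4, 136.0]]
orange 34233 [[-51.1, 20.9], [-30.2, 49.3], [-13.2, 78.0]]
blue 27388 [[-57.0, -35.7], [-33.5, -9.4], [-13.3, 11.3]]
```

Call:
drive_tool:
  steps:
    - {"translation": [0.05, 0, 0], "angular": [0, 0, 0], "gripper": 0}
    - {"translation": [0.05, 0, 0], "angular": [0, 0, 0], "gripper": 0}
    - {"translation": [0, 0, 0], "angular": [0, 0, 0], "gripper": 0}

```text
t: 34.78
tool_pos: [0.5695, -0.0596, 0.0295]
tool_rot: [-3.137, 0.164, 0.021]
contact_force: [-27.4, 2.5, 24.4]
opening: 0.0116
grip_force: 44.0
```

It stays put while the force builds to 27 N, so it is home. I'll relax the push, open slightly and retreat straight up.

Call:
drive_tool:
  steps:
    - {"translation": [-0.1, 0, 0], "angular": [0, 0, 0], "gripper": 0}
    - {"translation": [-0.05, 0, 0], "angular": [0, 0, 0], "gripper": 0}
    - {"translation": [0, 0, 0], "angular": [0, 0, 0], "gripper": 0.35}
    - {"translation": [0, 0, 0], "angular": [0, 0, 0], "gripper": 0.35}
    - {"translation": [0, 0, 0], "angular": [0, 0, 0], "gripper": 0.35}
    - {"translation": [0, 0, -0.2], "angular": [0, 0, 0], "gripper": 0.35}
    - {"translation": [0, 0, -0.4], "angular": [0, 0, 0], "gripper": 0.35}
    - {"translation": [0, 0, -0.6], "angular": [0, 0, 0], "gripper": 0.35}

```text
t: 35.78
tool_pos: [0.5701, -0.0597, 0.0789]
tool_rot: [3.137, -0.165, 0.008]
contact_force: [0.4, 0.5, -0.2]
opening: 0.0299
grip_force: 0.0
```

Call:
drive_tool:
  steps:
    - {"translation": [-0.3, 0, -0.6], "angular": [0, 0, 0], "gripper": 0.35}
    - {"translation": [-0.5, 0, -0.6], "angular": [0, 0, 0], "gripper": 0.35}
    - {"translation": [-0.6, 0, -0.6], "angular": [0, 0, 0], "gripper": 0.35}
    - {"translation": [-0.6, 0, -0.3], "angular": [0, 0, 0], "gripper": 0.35}
    - {"translation": [0, 0, 0], "angular": [0, 0, 0], "gripper": 0.35}
    - {"translation": [0, 0, 0], "angular": [0, 0, 0], "gripper": 0.35}

```text
t: 36.52
tool_pos: [0.4907, -0.0514, 0.1618]
tool_rot: [3.137, -0.165, 0.011]
contact_force: [-0.3, 0.7, -1.0]
opening: 0.0299
grip_force: 0.0
```

```bash
python3 - <<'E'
from h import *
im=save('wrist','w16.png'); o=ctrl.get_obs(); print(w2r(o['tool_pos']),o['contact_force'])
W=world(im)
for c in('green','orange','blue','yellow'):
    m=(mask(im,c,(0,0,640,480))>0)&(abs(W[...,2]-.0785)<.004); q=w2r(W[m]); q=q[(q[:,0]>-.12)&(q[:,0]<0)]
    if len(q)>100:
        A=np.c_[q[:,:2],np.ones(len(q))]; print(c,len(q),np.round(np.percentile(q,[1,50,99],axis=0)[:,:2]*1000,1).tolist(),np.linalg.lstsq(A,q[:,2],rcond=None)[0][:2].round(3),end=' ')
        e=[(x,np.percentile(q[abs(q[:,0]-x)<.002,1],97)) for x in np.arange(-.046,-.018,.004)]; print('slope',np.polyfit(*zip(*e),1)[0].round(3))
E
```

```text
[-0.15605633  0.05058893  0.16131122] [ 0.15915687 -0.15175085 -0.46890396]
green 8315 [[-60.1, 84.6], [-41.4, 112.8], [-23.4, 141.8]] [0.008 0.003] slope 0.012
orange 6712 [[-52.5, 20.6], [-38.4, 49.6], [-24.3, 78.3]] [0.026 0.   ] slope 0.054
blue 7864 [[-58.3, -47.5], [-40.3, -17.4], [-23.5, 10.5]] [ 0.013 -0.003] slope 0.046
yellow 7608 [[-57.6, -107.3], [-38.7, -77.2], [-20.9, -49.4]] [ 0.007 -0.003] slope 0.063
```

View pics/w16.png

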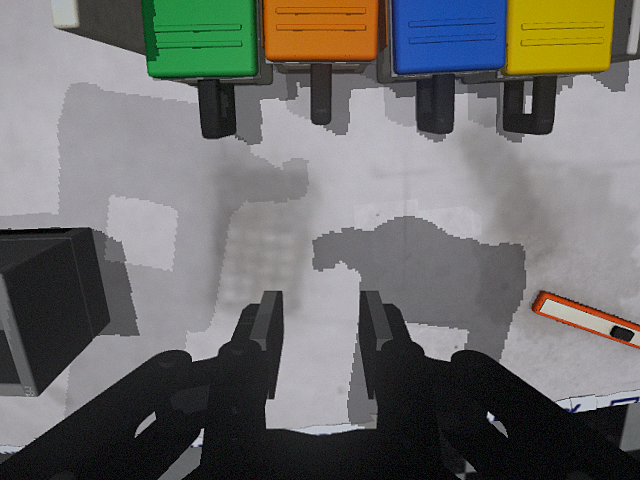

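The wrist view shows the orange canister between green and blue, upright and square. Its pull at (320,95) faces out, its front edge sits deeper than the neighbours', and the gripper is clear.

```bash
python3 -c "
from station import ctrl
print(ctrl.finish_job())"
```

```text
the job is handed in; nothing more can be done
None
```

The orange-lidded canister was lifted out, set down and let go, then slid fully home between the green and blue canisters with its pull facing out. The neighbours are still upright, and the job was handed in at about 37 s of the 72 s allowed; the hand-in returned no verdict.

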